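Close the loaded board tray and send it to the next station

TASK

The green circuit board is already loaded in the tray of the slide jig. While the tray carrier stays at its first station, close the tray with the loose yellow lid: slip one edge under the two orange hooked lips on the side nearest the robot, then press the opposite edge down firmly but gently, never with force enough to crack the lid (some 40 N), until the sprung orange catch snaps over it and the lid lies flat on the rim. Then push the closed carrier along its rails to the second station, the blue detent block further along the rails, just until its sprung ball clicks in and holds the carrier, not past it, and leave the things lying round about where they are.

Things in the scene. Friction and masses are not known exactly. Their poses are not given: they have to be found in the camera images.
- tray_lid: Loose yellow lid plate, 88 (x) x 104 (y) x 4 mm, 90 g, lying on the bench with its grip up: an upright grey grip rib at its centre, 26 mm long (x), 10 mm wide (y), standing 18 mm above the plate. Origin: centre of the plate's underside; z up. It is symmetric: either 104 mm edge may go under the lips.
- tray_seat (a point): Centre of the tray's rim plane, 54 mm above the bench, where the origin of the closed lid belongs. x points from the lips (robot side) to the catch, y along the rails to the second station, z up. Black tray 90 (x) x 116 (y) mm outside. Flat rims: front x = -45 to -34 mm, far x = 40 to 45 mm. Ears 5 mm high at y = -57 and 57 mm stand beside the lid. The loose green board inside stays below the rim.
- front_lips (a point): Midway between the two orange lips (each 24 mm wide, at y = -32 and +32 mm) at rim height, on the inner face of their uprights; tray_seat (-45, 0, 0) mm, same axes. Each lip's top plate overhangs the front rim by 4.5 mm towards the catch, 7 to 10 mm above the rim: a 7 mm slot for the 4 mm lid. The flat rim goes on 6.5 mm beyond the overhang.
- push_face (a point): Centre of the tray's flat end face away from the second station (90 mm wide, 22 mm high), free for pushing along +y; tray_seat (0, -58, -13) mm, same axes. The carrier's foot below it is flush with it; the jig's base plate is 33 mm below this point.
- carrier: The tray carrier (black tray, steel foot, orange lips), 116 mm long, slides up to 200 mm along +y from its first station; axes as tray_seat, origin 38 mm below it. It takes 1 to 2 N to slide, about 6 N to leave the first station and 8 N to enter the second over the low leading rib; then the ball clicks in, and some 20 N would drive it out past the high trailing rib.
- jig: Fixed grey base plate 140 x 360 x 8 mm with two rails along y; origin on the bench below the middle of the rails, axes as tray_seat. At the first station tray_seat is at y = -90 mm of it.
- catch (a joint): Sprung orange catch behind the tray, 20 mm wide: 0 rad at rest or snapped shut, grows as it is pushed back (away from the robot); about 0.13 rad lets the lid pass. It springs back by itself.
- catch_nose (a point): Lowest inner point of the catch's nose, at tray_seat (39.5, 0, 5.5) mm when the catch is at rest: 1.5 mm above the top of the closed lid and overlapping its far edge by 4.5 mm. Above it a steep ramp rises 13 mm and leans back 5.5 mm, so the lid's edge pushed down (about 6 to 12 N at the edge) drives the catch back; its top is about 19 mm above the rim.
- station_b (a point): On the blue detent block (18 x 44 x 28 mm, 77 mm behind the middle of the rails): where tray_seat would be at the second station if the ball stood in the middle of the block (same height and axes). The ball's holder slides in the block and is set up to 9 mm to either side, so the true station must be found by feel or by looking.
- ball_b (a joint): How far the second station's sprung ball (8 mm) is pushed into its block, m: 0 when free, about 0.001 when it has clicked in between the two ribs on the carrier's back and holds it, about 0.004 on top of the low leading rib, 0.008 on the high trailing rib.
- dev_board: Bystander: loose blue circuit board, 53 x 71 x 19 mm, origin at the centre of its underside.
- tweezers: Bystander: steel tweezers, 14 x 122 x 9 mm, lying, origin at the centre of the underside.
- adapter: Bystander: black plug-in power adapter, 46 x 104 x 35 mm, lying, origin at the centre of the underside.

How it is judged:
By the outcome, as a careful person would: the job done as asked, in the order asked, and still so for the second after the job is handed in, with the robot touching nothing.
It also fails if it takes over 53 s, if anything falls off the work surface, if the arm or the gripper's body presses on something with over 40 N, if the wrist force passes 120 N, or if a joint passes its speed limit or range.

ROBOT

A 6-joint arm with a two-finger parallel gripper is mounted at the origin on a cart in front of the work surface, level with it; the furniture and walls round the work are solid. World frame = base frame: x ahead of the robot, y to its left, z up, the work surface at z = 0. Lengths are in m, angles in rad, forces in N, time in s.
With the tool pointing down it reaches from about 0.35 to 0.925 m from the base axis. Payload 6.4 kg.
Tool frame: the origin (TCP) lies midway between the tips of the shut fingers; the grasp point (between the pads) lies 19 mm behind it; z points along the fingers, y is the line along which they close (so a half turn about z gives the same grasp; the last joint's range is limited). The gripper opens to 94 mm and grips with 3 to 60 N. Pads are 16 mm wide; open, the fingers measure 119 mm over their backs; the gripper's body (75 mm by 177 mm) begins 78 mm behind the grasp point.
Start: joints at [1.142, 0.245, 1.558, -0, 1.339, -0.174], TCP at [0.164, 0.629, 0.171] pointing down, gripper open.
Joint ranges: [-3.13, 3.13], [-1.02, 2.26], [0.13, 2.54], [-0.95, 4.09], [0.21, 2.88], [-2.74, 2.74]. Speed limits (rad/s): [2.57, 2.57, 3.14, 3.14, 3.14, 3.14].

INTERFACE

Orientations are given as a 3x3 rotation matrix whose columns are the frame's x, y, z axes.
In Python, from plant import r, read_camera, camera_params, job gives the robot as it stands.
- The arm moves only by the shell command python3 -m creep 'ROWS'. ROWS is JSON, one flat list of numbers, 7 for each row, row after row: the turn, a rotation vector about the tool's x, y, z in units of 5 degrees (1.0 is 5 degrees), then the shift along the tool's x, y, z in units of 50 mm (1.0 is 50 mm), then the opening, from -1 (shut) to 1 (fully open). In form: [ax, ay, az, dx, dy, dz, fingers, ax, ay, az, dx, dy, dz, fingers, ...]. A call has exactly 8 rows; each row shifts and turns the commanded pose from where the row before left it, along the tool's axes as they then stand; what a row does not reach is not made up. A row lasts 1/10 s, in which the tool goes at most 50 mm and 8.59 degrees, less where a joint would pass 70% of its speed; a pose out of reach is approached as far as the arm can. A call is refused whole if a number of a shift passes 1 or a number of a turn 1, either way. A call with a gripper value outside its range is refused whole. The fingers move at their own pace and stop on an object; the grip force is fixed at half the most. Time passes only in rows, so rows that do not move let the fingers close, or fill a call up. It gives the time, the measured TCP pose, the force, the opening and the grip force at its end, in the units of the state.
- r.get_obs(): the state, without advancing time (a new reading comes with each control period).
- read_camera(name): name is "side" or "top"; returns the picture (384x512x3 uint8, blue, green, red); there is no depth.
- camera_params(name): a dict with "fx", "fy", "cx", "cy" (pixels), "T" (4x4, takes a point from camera to world coordinates). Camera axes: x right, y down, z forward; pixel columns grow to the right and rows downward; lengths in m; the calibration is good to about 2 mm. A picture is of the moment at which its call begins. camera_params takes no time and is no camera call.
- job.close_job(): hands the job in; it is judged then, once.
The state is a dict: "t": time; "joint_positions": joint angles; "qd": joint speeds; "tau": joint torques, N m; "eef_pos": TCP position; "ee_rot": TCP orientation; "force": force on the tool from outside, world axes, zero at the start; "wrist_torque": the same for the moment, N m; "gripper_width": finger opening in m; "grip_force": force on a finger pad.
Only numpy, scipy, OpenCV 4.12 (cv2) and the standard library are available. Lean on these libraries where they do the work, as an engineer would, in place of code of your own. Each camera call takes 0.05 s, during which the arm holds its last target. There are 200 camera calls.

## Working session

There is one attempt and no reset: what is moved stays moved. The work goes in short steps, Python scripts to look and compute and a shell command to move; the robot and the scene stay as the last step left them, time stands still between calls to the robot, and variables do not carry over. Pictures are saved under pics/ and viewed, at most 10 in all, crops included, and the job is handed in when it is done.

```bash
ls; mkdir -p pics
python3 - <<'E'
from plant import r, read_camera, camera_params, job
import cv2,numpy as np
for n in("top","side"):
    im=read_camera(n); cv2.imwrite(f"pics/{n}0.png",im); p=camera_params(n); print(n,{k:(np.round(v,4).tolist()) for k,v in p.items()})
o=r.get_obs(); print({k:np.round(v,3).tolist() for k,v in o.items()})
a=cv2.imread("pics/top0.png");
E
```

```text
pics
top {'fx': 460.9173, 'fy': 460.9173, 'cx': 255.7548, 'cy': 191.4865, 'T': [[0.0632, -0.9743, 0.2164, 0.2475], [-0.998, -0.0626, 0.0094, -0.031], [0.0044, -0.2166, -0.9763, 1.1864], [0.0, 0.0, 0.0, 1.0]]}
side {'fx': 472.9827, 'fy': 472.9827, 'cx': 253.4061, 'cy': 187.5611, 'T': [[-0.9981, -0.024, 0.0565, 0.4286], [-0.0611, 0.4717, -0.8797, 1.0575], [-0.0055, -0.8814, -0.4722, 0.6593], [0.0, 0.0, 0.0, 1.0]]}
{'t': 0.1, 'joint_positions': [1.142, 0.246, 1.559, -0.0, 1.339, -0.174], 'qd': [0.0, -0.003, -0.002, -0.0, 0.002, 0.002], 'tau': [0.0, -41.692, -31.553, 0.069, 0.031, -0.0], 'eef_pos': [0.164, 0.628, 0.17], 'ee_rot': [[-0.968, 0.252, -0.001], [0.252, 0.968, -0.002], [0.0, -0.002, -1.0]], 'force': [0.331, -0.545, -0.355], 'wrist_torque': [0.019, -0.001, 0.07], 'grip_force': 0.0, 'gripper_width': 0.094}
```

View pics/top0.png

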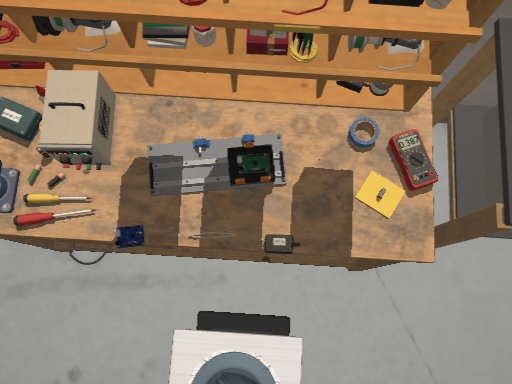

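View pics/side0.png

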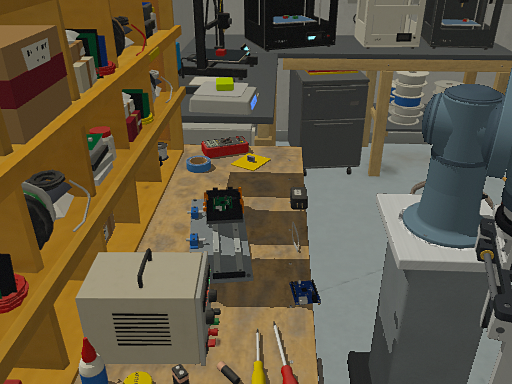

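The top view shows the tray at about (250,165), with its lips at (237,181) and (270,178). The station blocks are at (249,140) and (200,145), the lid is at (380,194), and the adapter, tweezers and dev board lie along the front edge. The side view shows the lid at (250,161) and the tray at (223,205). Next I'll zoom in and measure.

```bash
cat > h.py <<'E'
import cv2,numpy as np
from plant import r, read_camera, camera_params, job
P={n:camera_params(n) for n in("top","side")}
def ray(n,uv):
    p=P[n];T=np.array(p["T"]);d=T[:3,:3]@np.array([(uv[0]-p["cx"])/p["fx"],(uv[1]-p["cy"])/p["fy"],1]);return T[:3,3],d/np.linalg.norm(d)
def plane(n,uv,z):
    o,d=ray(n,uv);return o+d*(z-o[2])/d[2]
def two(a,b):
    o,d=ray("top",a);q,e=ray("side",b);s=np.linalg.lstsq(np.c_[d,-e],q-o,rcond=None)[0]
    x,y=o+d*s[0],q+e*s[1];return (x+y)/2,np.linalg.norm(x-y)
def proj(n,X):
    p=P[n];T=np.array(p["T"]);c=T[:3,:3].T@(np.array(X)-T[:3,3]);return np.array([p["fx"]*c[0]/c[2]+p["cx"],p["fy"]*c[1]/c[2]+p["cy"]])
def blobs(im,lo,hi,box,amin=4):
    x0,y0,x1,y1=box;m=cv2.inRange(cv2.cvtColor(im,cv2.COLOR_BGR2HSV),lo,hi);k=np.zeros_like(m);k[y0:y1,x0:x1]=m[y0:y1,x0:x1]
    n,l,s,c=cv2.connectedComponentsWithStats(k);return [(s[i],c[i],(l==i).astype(np.uint8)) for i in range(1,n) if s[i][4]>=amin]
E
python3 - <<'E'
from h import *
t=cv2.imread("pics/top0.png");s=cv2.imread("pics/side0.png")
for n,im,bl,bt in(("top",t,(350,165,412,222),(140,125,295,200)),("side",s,(225,145,280,175),(175,175,260,285))):
    for st,c,m in blobs(im,(22,120,100),(34,255,255),bl):
        k=max(cv2.findContours(m,0,2)[0],key=cv2.contourArea);R=cv2.minAreaRect(k);print(n,"lid",st,c.round(2),R)
        print(cv2.approxPolyDP(k,3,True).reshape(-1,2).tolist())
    for nm,lo,hi in(("orange",(5,150,80),(20,255,255)),("blue",(100,120,80),(125,255,255)),("green",(40,80,30),(90,255,255))):
        for st,c,m in blobs(im,lo,hi,bt): print(n,nm,st,c.round(2))
def cr(im,b,k): return cv2.resize(im[b[1]:b[3],b[0]:b[2]],(k[0],k[1]),interpolation=cv2.INTER_CUBIC)
A=np.vstack([np.hstack([cr(t,(215,125,295,200),(400,375)),cr(s,(180,175,260,250),(400,375))]),np.hstack([cr(t,(345,165,415,215),(280,200)),cr(s,(220,145,290,175),(466,200)),np.zeros((200,54,3),np.uint8)])])
cv2.imwrite("pics/crop1.png",A)
E
```

```text
top lid [ 356  171   49   46 1108] [380.07 193.78] ((379.9606628417969, 193.66293334960938), (39.643917083740234, 30.84593391418457), 32.0053825378418)
[[372, 171], [356, 196], [389, 216], [404, 191]]
top orange [244 142  10   6  40] [248.75 144.35]
top orange [260 176  11   6  55] [265.24 178.44]
top orange [235 178  10   6  53] [239.91 180.66]
top blue [243 135  11   6  51] [248.1  137.75]
top blue [193 139  16   9  83] [200.7  142.18]
top green [238 154  30  20 348] [253.11 163.07]
side lid [231 153  40  18 349] [250.24 161.8 ] ((250.38238525390625, 161.47059631347656), (36.865413665771484, 16.249887466430664), 14.03624439239502)
[[231, 164], [253, 170], [270, 158], [247, 153]]
side orange [238 187   6  27  56] [241.14 198.18]
side orange [203 192   5  19  53] [204.74 200.83]
side blue [191 207   7  12  69] [193.97 212.45]
side blue [190 233   8  15  88] [193.14 240.51]
side green [215 196  18  15 135] [223.1  201.94]
side green [213 198   3  13  17] [213.35 204.82]
side green [208 279   2   5  10] [208.5 281. ]
```

View pics/crop1.png

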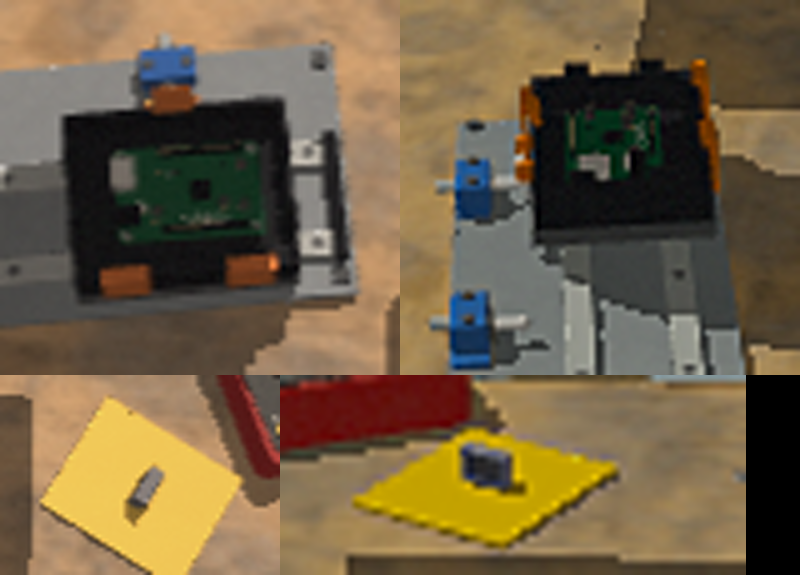

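The crop shows the tray outline with both lips and the catch tip at top pixel (249,144). The lid's corners are clear, and its grey rib is at about (381,194) in the top view and (249,158) in the side view.

Run:
```python
from h import *
t=cv2.imread("pics/top0.png");s=cv2.imread("pics/side0.png")
np.set_printoptions(precision=4,suppress=True)
# lid: edges by fitting lines on contour
def quad(im,box,lo=(22,120,100),hi=(34,255,255)):
    m=max(blobs(im,lo,hi,box),key=lambda b:b[0][4])[2];k=max(cv2.findContours(m,0,cv2.CHAIN_APPROX_NONE)[0],key=cv2.contourArea)
    q=cv2.approxPolyDP(k,3,True).reshape(-1,2).astype(float);pts=k.reshape(-1,2).astype(float);L=[]
    for i in range(4):
        a,b=q[i],q[(i+1)%4];d=b-a;l=np.hypot(*d);u=d/l;n=np.array([-u[1],u[0]]);tt=(pts-a)@u;dd=(pts-a)@n
        z=pts[(abs(dd)<2)&(tt>.12*l)&(tt<.88*l)];vx,vy,x,y=cv2.fitLine(z.astype(np.float32),cv2.DIST_HUBER,0,.01,.01).ravel();L.append((vx,vy,x,y))
    C=[]
    for i in range(4):
        a,b=L[i-1],L[i];M=np.array([[a[0],-b[0]],[a[1],-b[1]]]);s_=np.linalg.solve(M,[b[2]-a[2],b[3]-a[3]]);C.append([a[2]+a[0]*s_[0],a[3]+a[1]*s_[0]])
    return np.array(C)
qt=quad(t,(350,165,412,222));qs=quad(s,(225,145,280,175))
print(qt.round(1).tolist(),qs.round(1).tolist())
Wt=np.array([plane("top",c,.004) for c in qt]);Ws=np.array([plane("side",c,.004) for c in qs])
for W in(Wt,Ws): print(W[:,:2],W.mean(0),[np.linalg.norm(W[i]-W[(i+1)%4]) for i in range(4)],[np.degrees(np.arctan2(*(W[(i+1)%4]-W[i])[1::-1])) for i in range(4)])
# two-view heights: match corners nearest
for c in range(4):
    j=np.argmin(np.linalg.norm(Ws[:,:2]-Wt[c,:2],axis=1));print("lid corner",*two(qt[c],qs[j]))
# grey rib
for n,im,b in(("top",t,(370,184,392,204)),("side",s,(242,150,262,166))):
    for st,c,m in blobs(im,(0,0,60),(179,110,220),b,6)+blobs(im,(100,0,30),(140,255,200),b,6): print(n,"rib",st,c.round(2))
# jig features
lip=[plane("top",u,.064) for u in((265.24,178.44),(239.91,180.66))];print("lips",*lip,np.linalg.norm(lip[0]-lip[1]))
d=lip[1]-lip[0];print("yaw of +y",np.degrees(np.arctan2(-d[0],d[1])))
print("catch",plane("top",(248.75,144.35),.073))
print("catch3d",*two((248.75,144.35),(204.74,199)))
for a,b in(((248.1,137.75),(193.97,212.45)),((200.7,142.18),(193.14,240.51))): print("block",*two(a,b),plane("top",a,.05))
# black tray mask outline at rim
for n,im,b in(("top",t,(215,135,285,195)),("side",s,(200,180,250,225))):
    q=blobs(im,(0,0,0),(179,255,45),b,100)
    for st,c,m in q:
        m=cv2.morphologyEx(m,cv2.MORPH_OPEN,np.ones((2,2)));k=max(cv2.findContours(m,0,2)[0],key=cv2.contourArea);print(n,"black",st,cv2.approxPolyDP(cv2.convexHull(k),2,True).reshape(-1,2).tolist(),cv2.minAreaRect(k))
```

```text
[[371.8999938964844, 171.3000030517578], [356.0, 196.5], [388.6000061035156, 216.60000610351562], [404.20001220703125, 190.6999969482422]] [[230.0, 163.8000030517578], [252.89999389648438, 170.10000610351562], [269.79998779296875, 158.8000030517578], [248.39999389648438, 152.8000030517578]]
[[ 0.5841 -0.3239]
 [ 0.5129 -0.2828]
 [ 0.465  -0.3685]
 [ 0.5368 -0.4094]] [ 0.5247 -0.3462  0.004 ] [np.float64(0.08219224734867184), np.float64(0.09817949791524108), np.float64(0.08265879540708312), np.float64(0.09768778842007791)] [np.float64(150.0080367592818), np.float64(-119.22480084430094), np.float64(-29.64599142625452), np.float64(61.05185097774305)]
[[ 0.5927 -0.3219]
 [ 0.5155 -0.2796]
 [ 0.4652 -0.3669]
 [ 0.5393 -0.4124]] [ 0.5282 -0.3452  0.004 ] [np.float64(0.08797003700745659), np.float64(0.10079278197874214), np.float64(0.08691263934607296), np.float64(0.10502859452829777)] [np.float64(151.25852543933843), np.float64(-119.98230610498047), np.float64(-31.515472741764917), np.float64(59.43512616426137)]
lid corner [ 0.5891 -0.3249  0.0014] 0.00818806143485025
lid corner [ 0.5146 -
[... 360 characters left out ...]
18  0.064 ] [0.5215 0.0212 0.064 ] 0.0637992815446332
yaw of +y 8.842996382721289
catch [0.6152 0.0052 0.073 ]
catch3d [0.6213 0.0057 0.0574] 0.0017865463787347458
block [0.6517 0.0099 0.0187] 0.0005835418371618737 [0.6406 0.0088 0.05  ]
block [0.632  0.135  0.0169] 0.0009257597372469944 [0.6206 0.1303 0.05  ]
top black [ 228  145   47   40 1083] [[272, 147], [274, 182], [231, 184], [229, 149]] ((251.54827880859375, 165.57931518554688), (37.121334075927734, 45.01065444946289), 85.2363510131836)
side black [ 206  187   37   37 1041] [[238, 190], [243, 222], [208, 224], [208, 192], [214, 189]] ((224.49781799316406, 205.9668426513672), (35.255069732666016, 35.85374069213867), 86.18592071533203)
```

```bash
python3 -m creep '[0,0,0,-0.635,-0.746,-0.05,-0.3, 0,0,0,-0.635,-0.746,-0.05,-0.3, 0,0,0,-0.635,-0.746,-0.05,-0.3, 0,0,0,-0.635,-0.746,-0.05,-0.3, 0,0,0,-0.635,-0.746,-0.05,-0.3, 0,0,0,-0.635,-0.746,-0.05,-0.3, 0,0,0,-0.635,-0.746,-0.05,-0.3, 0,0,0,-0.635,-0.746,-0.05,-0.3]'
python3 -m creep '[0,0,0,-0.635,-0.746,-0.05,-0.3, 0,0,0,-0.635,-0.746,-0.05,-0.3, 0,0,0,-0.635,-0.746,-0.05,-0.3, 0,0,0,-0.635,-0.746,-0.05,-0.3, 0,0,0,-0.43,-0.81,0,-0.3, 0,0,0,-0.43,-0.81,0,-0.3, 0,0,0,-0.43,-0.81,0,-0.3, 0,0,0,-0.43,-0.81,0,-0.3]'
```

```text
t: 0.9
eef_pos: [0.3345, 0.2744, 0.1906]
ee_rot: [[-0.968, 0.252, -0.0], [0.252, 0.968, -0.0], [0.0, -0.0, -1.0]]
force: [0.1, 0.4, 0.4]
gripper_width: 0.0345
grip_force: 0.0
t: 1.7
eef_pos: [0.462, -0.0805, 0.2005]
ee_rot: [[-0.968, 0.252, -0.0], [0.252, 0.968, 0.0], [0.0, 0.0, -1.0]]
force: [0.6, 0.1, 0.2]
gripper_width: 0.0332
grip_force: 0.0
```

```bash
python3 -m creep '[0,0,0,-0.43,-0.80,0,-0.3, 0,0,0,-0.43,-0.8,0,-0.3, 0,0,0,-0.43,-0.80,0,-0.3, 0,0,0,-0.43,-0.80,0,-0.3, 0,0,0,-0.43,-0.8,0,-0.3, 0,0,0,-0.43,-0.81,0,-0.3, 0,0,1,0,0,0,-0.3, 0,0,1,0,0,0.5,-0.3]'
python3 -m creep '[0,0,1,0,0,0.5,-0.3, 0,0,0,0,0,0.9,-0.3, 0,0,0,0,0,0.7,-0.3, 0,0,0,0,0,0,-0.3, 0,0,0,0,0,0,-0.3, 0,0,0,0,0,0,-0.3,0,0,0,0,0,0,-0.3,0,0,0,0,0,0,-0.3]'
python3 - <<'E'
from h import *
t=read_camera("top");s=read_camera("side");cv2.imwrite("pics/top1.png",t);cv2.imwrite("pics/side1.png",s)
A=np.hstack([cv2.resize(t[150:230,335:415],(400,400),interpolation=2),cv2.resize(s[120:180,215:275],(400,400),interpolation=2)]);cv2.imwrite("pics/crop2.png",A)
E
```

```text
t: 2.5
eef_pos: [0.5278, -0.3469, 0.1783]
ee_rot: [[-0.907, 0.421, 0.004], [0.421, 0.907, -0.004], [-0.006, -0.002, -1.0]]
force: [0.9, 0.2, -0.2]
gripper_width: 0.0331
grip_force: 0.0
t: 3.3
eef_pos: [0.5273, -0.3447, 0.0728]
ee_rot: [[-0.869, 0.494, 0.002], [0.494, 0.869, -0.002], [-0.003, -0.001, -1.0]]
force: [-0.2, 0.2, 0.1]
gripper_width: 0.033
grip_force: 0.0
```

View pics/crop2.png

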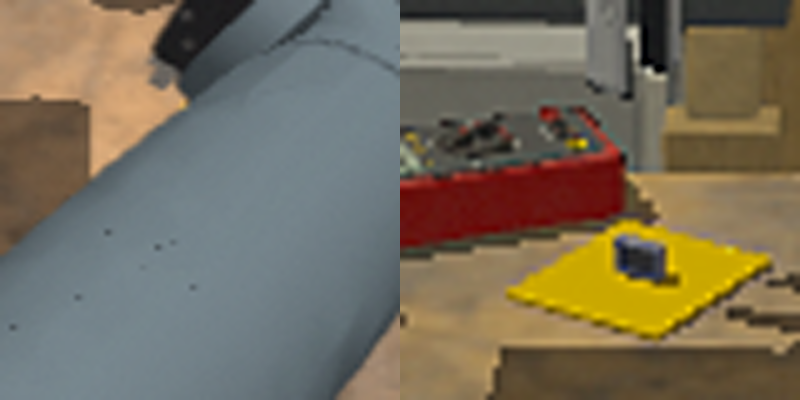

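The side view shows the fingers directly above the rib, which is at crop (638,258). The arm hides the lid in the top view. I'll descend and grip.

```bash
python3 -m creep '[0,0,0,0,0,0.6,-0.3, 0,0,0,0,0,0.5,-0.3, 0,0,0,0,0,0.18,-0.3, 0,0,0,0,0,0,-0.3, 0,0,0,0,0,0,-1, 0,0,0,0,0,0,-1,0,0,0,0,0,0,-1,0,0,0,0,0,0,-1]'
```

```text
t: 4.2
eef_pos: [0.5268, -0.3443, 0.0077]
ee_rot: [[-0.87, 0.494, 0.001], [0.494, 0.87, -0.001], [-0.001, -0.0, -1.0]]
force: [-0.1, 0.3, 0.0]
gripper_width: 0.0045
grip_force: 0.0
```

Run:
```python
from h import *
s=read_camera("side");cv2.imwrite("pics/side2.png",s)
A=cv2.resize(s[100:180,205:285],(600,600),interpolation=2);cv2.imwrite("pics/crop3.png",A)
p=r.get_obs();print(p["gripper_width"],p["grip_force"],p["force"],proj("side",p["eef_pos"]))
```

```text
0.001398345748013285 0.0 [ 0.36890445  0.15337361 -0.26402137] [250.76682601 160.36556669]
```

View pics/crop3.png

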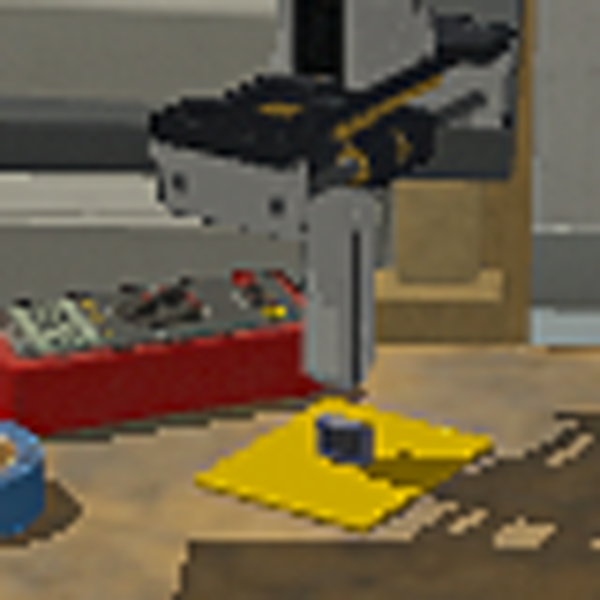

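The side crop shows the shut fingertips at about pixel (250,152). The reported TCP projects to (251,160), which is over the rib, so either the tips are higher than reported or they're behind the rib. I'll check the geometry.

Run:
```python
from h import *
np.set_printoptions(precision=4,suppress=True)
p=r.get_obs();print(p["eef_pos"],p["joint_positions"])
print("before",proj("side",[.5273,-.3447,.0728]),"rib",proj("side",[.5265,-.3457,.022]))
for z in(.008,.02,.03,.04): print(z,plane("side",(250.3,151.7),z))
X=np.array(p["eef_pos"])
for dz in(0,.02,.03):print(proj("side",X+[0,0,dz]))
print(two((381.4,192.5),(250.5,158)),two((380.0,194),(250.3,161.8)))
```

```text
[ 0.5267 -0.3441  0.0075] [-0.7587  0.3859  1.7052 -0.      1.0493 -1.813 ]
before [250.4154 141.7635] rib [250.8138 156.1078]
0.008 [ 0.5328 -0.4126  0.008 ]
0.02 [ 0.5309 -0.3855  0.02  ]
0.03 [ 0.5293 -0.3629  0.03  ]
0.04 [ 0.5277 -0.3403  0.04  ]
[250.7668 160.3656]
[250.7165 154.773 ]
[250.6911 151.9509]
(array([ 0.5267, -0.3468,  0.0145]), np.float64(0.0020510278696620242)) (array([ 0.5266, -0.347 ,  0.0004]), np.float64(0.0038092255669192254))
```

```bash
python3 -m creep '[0,0,0,0,0,-0.5,-0.6, 0,0,0,0,0,-0.5,-0.6, 0,0,0,0,0,-0.5,-0.6, 0,0,0,0,0.8,-0.5,-0.6, 0,0,0,0,0.8,0,-0.6, 0,0,0,0,0.8,0,-0.6,0,0,0,0,0.8,0,-0.6,0,0,0,0,0,0,-0.6]'
python3 - <<'E'
from h import *
t=read_camera("top");s=read_camera("side");p=r.get_obs();X=np.array(p["eef_pos"]);R=np.array(p["ee_rot"])
cv2.imwrite("pics/top3.png",t);cv2.imwrite("pics/side3.png",s)
a=proj("top",X);b=proj("side",X);print(X,p["gripper_width"],a,b)
def cr(im,c,h=30):
    x,y=int(c[0])-h,int(c[1])-h;print("crop origin",x,y);k=cv2.resize(im[y:y+2*h,x:x+2*h],(400,400),interpolation=cv2.INTER_NEAREST);return k
cv2.imwrite("pics/crop4.png",np.hstack([cr(t,a),cr(s,b)]))
E
```

```text
t: 5.05
eef_pos: [0.607, -0.2009, 0.1071]
ee_rot: [[-0.872, 0.49, 0.001], [0.49, 0.872, 0.001], [-0.0, 0.001, -1.0]]
force: [0.0, -0.1, 0.1]
gripper_width: 0.0186
grip_force: 0.0
[ 0.6055226  -0.20420125  0.10683869] 0.018576332058888853 [333.58274243 149.00043082] [220.37166278 149.05783913]
crop origin 303 119
crop origin 190 119
```

View pics/crop4.png

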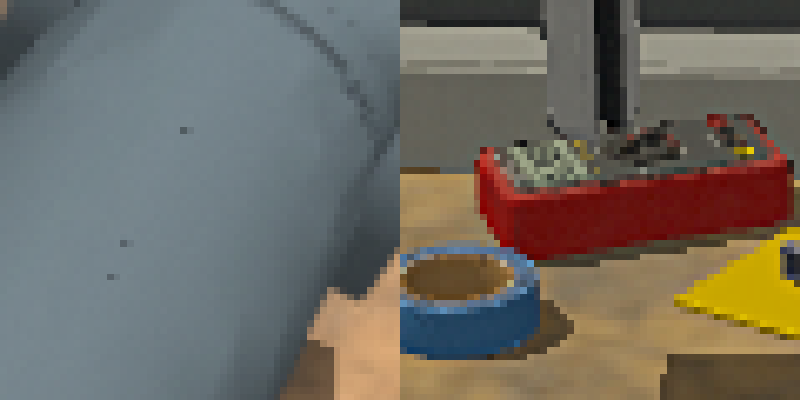

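Again the tips appear about 9 px above where the reported TCP projects. That means the real fingertips sit about 29 mm higher than reported. I'll go lower in small steps and watch the force.

```bash
python3 -m creep '[0,0,0,0,-0.82,0,-0.3, 0,0,0,0,-0.82,0,-0.3, 0,0,0,0,-0.82,0,-0.3, 0,0,0,0,-0.82,0,-0.3, 0,0,0,0,0,0.8,-0.3, 0,0,0,0,0,0.7,-0.3,0,0,0,0,0,0.4,-0.3,0,0,0,0,0,0.1,-0.3]'
python3 -m creep '[0,0,0,0,0,0.06,-0.3, 0,0,0,0,0,0.06,-0.3, 0,0,0,0,0,0.06,-0.3, 0,0,0,0,0,0.06,-0.3, 0,0,0,0,0,0,-1, 0,0,0,0,0,0,-1,0,0,0,0,0,0,-1,0,0,0,0,0,0,-1]'
python3 - <<'E'
from h import *
p=r.get_obs();X=p["eef_pos"];print(X,p["gripper_width"],p["grip_force"],p["force"],proj("side",X))
s=read_camera("side");cv2.imwrite("pics/side4.png",s)
E
```

```text
t: 5.95
eef_pos: [0.5215, -0.347, 0.0036]
ee_rot: [[-0.868, 0.496, -0.004], [0.496, 0.868, 0.004], [0.005, 0.001, -1.0]]
force: [0.1, 0.7, -0.2]
gripper_width: 0.033
grip_force: 0.0
t: 6.75
eef_pos: [0.5245, -0.3474, -0.005]
ee_rot: [[-0.87, 0.494, 0.0], [0.494, 0.87, -0.0], [-0.0, -0.0, -1.0]]
force: [-0.0, -0.3, 0.5]
gripper_width: 0.0045
grip_force: 0.0
[ 0.52449994 -0.34736794 -0.00503865] 0.004491634490375529 0.0 [-0.03874518 -0.34387924  0.52960737] [251.52109707 163.41835879]
```

```bash
python3 -m creep '[0,0,0,0,0,0,-0.3, 0,0,0,0,0,0,-0.3, 0,0,0,0,0,0,-0.3, 0,0,0,0,0,0,-0.3, 0,0,0,0,0,0.1,-0.3, 0,0,0,0,0,0.1,-0.3,0,0,0,0,0,0.1,-0.3,0,0,0,0,0,0,-0.3]'
python3 -m creep '[0,0,0,0,0,0,-1, 0,0,0,0,0,0,-1, 0,0,0,0,0,0,-1, 0,0,0,0,0,0,-1, 0,0,0,0,0,0,-1, 0,0,0,0,0,0,-1,0,0,0,0,0,-0.2,-1,0,0,0,0,0,-0.4,-1]'
python3 - <<'E'
from h import *
p=r.get_obs();X=p["eef_pos"];print(X,p["gripper_width"],p["grip_force"],p["force"],p["wrist_torque"],proj("side",X))
s=read_camera("side");cv2.imwrite("pics/side5.png",s);cv2.imwrite("pics/crop5.png",cv2.resize(s[100:180,205:285],(600,600),interpolation=2))
E
```

```text
t: 7.6
eef_pos: [0.5236, -0.3466, -0.0216]
ee_rot: [[-0.869, 0.494, -0.002], [0.494, 0.869, 0.002], [0.002, 0.001, -1.0]]
force: [0.0, 0.1, -1.2]
gripper_width: 0.0331
grip_force: 0.0
t: 8.4
eef_pos: [0.523, -0.3461, 0.0086]
ee_rot: [[-0.869, 0.494, -0.003], [0.494, 0.869, 0.003], [0.004, 0.001, -1.0]]
force: [0.3, 0.3, -1.2]
gripper_width: 0.0097
grip_force: 30.0
[ 0.52299864 -0.34607572  0.00861037] 0.009656120057077593 29.99956101179123 [ 0.27776349  0.27100449 -1.24757772] [-0.04533793  0.02614709 -0.02643478] [251.92258117 159.81835308]
```

View pics/crop5.png

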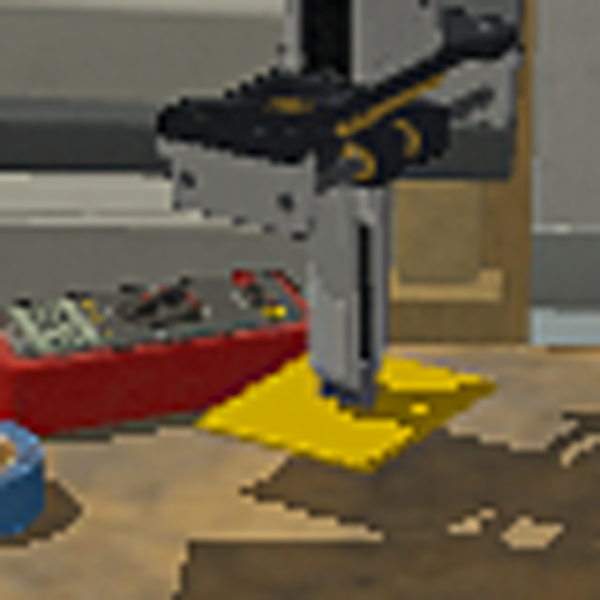

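The lid is gripped (width 9.7 mm) and hangs level, with its corners at crop (195,425), (375,470) and (495,385). Next I'll refine the tray position from sub-pixel edges and measure where the lid sits in the grip.

```bash
cat > q.py <<'E'
from h import *
np.set_printoptions(precision=4,suppress=True)
def cross(prof,i0,lev):  # first crossings list
    return [i0+i+(lev-prof[i])/(prof[i+1]-prof[i]) for i in range(len(prof)-1) if (prof[i]-lev)*(prof[i+1]-lev)<0]
E
python3 - <<'E'
from q import *
t=cv2.imread("pics/top0.png").astype(float);s=cv2.imread("pics/side0.png").astype(float)
rb=t[:,:,2]-t[:,:,0]
def show(nm,f,us,v0,v1,lev,z):
    for u in us:
        c=cross(f[v0:v1,u],v0,lev); print(nm,u,[(round(x,1),plane("top",(u,x),z)[:2]) for x in c])
print("lip inner edge z.064 / tray front");show("lipR",rb,(262,264,266,268),172,186,55,.064);show("lipL",rb,(237,239,241,243),172,188,55,.064)
show("catch",rb,(246,248,250,252),138,152,60,.0595)
for u in(264,266,240,249): print(u,rb[134:190,u].astype(int).tolist())
for v in(156,165,172): print("row",v,t[v,220:285].mean(1).astype(int).tolist())
# lid now (side5), lid z
im=cv2.imread("pics/side5.png");z=.0086+.0216
b=max(blobs(im,(22,120,80),(34,255,255),(225,140,280,170)),key=lambda b:b[0][4]);k=max(cv2.findContours(b[2],0,cv2.CHAIN_APPROX_NONE)[0],key=cv2.contourArea);q=cv2.approxPolyDP(cv2.convexHull(k),2,True).reshape(-1,2);print(q.tolist());print(np.array([plane("side",c,z+.004) for c in q]))
E
```

```text
lip inner edge z.064 / tray front
lipR 262 [(np.float64(176.2), array([ 0.5367, -0.0333])), (np.float64(181.5), array([ 0.523 , -0.0341]))]
lipR 264 [(np.float64(175.8), array([ 0.538 , -0.0383])), (np.float64(181.3), array([ 0.5237, -0.0391]))]
lipR 266 [(np.float64(175.6), array([ 0.5389, -0.0433])), (np.float64(181.3), array([ 0.5241, -0.0441]))]
lipR 268 [(np.float64(175.5), array([ 0.5394, -0.0483])), (np.float64(181.1), array([ 0.5249, -0.0491]))]
lipL 237 [(np.float64(178.3), array([0.5272, 0.029 ])), (np.float64(183.6), array([0.5134, 0.028 ]))]
lipL 239 [(np.float64(178.2), array([0.5278, 0.024 ])), (np.float64(183.5), array([0.5142, 0.023 ]))]
lipL 241 [(np.float64(177.8), array([0.5292, 0.019 ])), (np.float64(183.4), array([0.5146, 0.018 ]))]
lipL 243 [(np.float64(177.6), array([0.5299, 0.0141])), (np.float64(183.3), array([0.5152, 0.013 ]))]
catch 246 [(np.float64(142.6), array([0.6239, 0.013 ])), (np.float64(146.9), array([0.6123, 0.0122]))]
catch 248 [(np.float64(141.8), array([0.6263, 0.008 ])), (np.float64(146.6), array([0.6135, 0.0071]))]
catch 250 [(np.float64(141.8
[... 1372 characters left out ...]
1, 16, 20, 19, 17, 16, 16, 17, 15, 26, 31, 34, 31, 64, 57, 38, 32, 31, 31, 34, 33, 33, 33, 32, 25, 25, 30, 33, 31, 30, 36, 39, 34, 32, 36, 35, 32, 33, 42, 38, 36, 24, 17, 21, 31, 94, 130, 138, 136, 136, 136, 80, 35, 36, 71, 131]
row 172 [73, 73, 72, 73, 73, 72, 72, 72, 53, 28, 16, 14, 18, 17, 19, 19, 17, 17, 23, 57, 69, 47, 30, 29, 31, 31, 31, 32, 33, 33, 30, 30, 30, 28, 29, 26, 25, 25, 24, 20, 22, 20, 20, 18, 17, 20, 16, 33, 37, 36, 35, 23, 19, 17, 90, 161, 176, 158, 135, 165, 175, 98, 34, 38, 69]
[[270, 151], [254, 162], [231, 156], [244, 148], [256, 147]]
[[ 0.4646 -0.3622  0.0342]
 [ 0.5118 -0.2751  0.0342]
 [ 0.588  -0.3166  0.0342]
 [ 0.5515 -0.3826  0.0342]
 [ 0.5122 -0.3929  0.0342]]
```

```bash
python3 -m creep '[0,0,0,0,0,-0.5,-1, 0,0,-0.975,0,0,-0.4,-1, 0,0,-0.975,0,0,-0.4,-1, 0,0,-0.975,0,0,-0.4,-1, 0,0,-0.975,0,0,-0.4,-1, 0,0,-0.975,0,0,-0.3,-1, 0,0,-0.975,0,0,-0.2,-1, 0,0,-0.975,0,0,0,-1]'
python3 -m creep '[0,0,-0.975,-0.28,0.826,0,-1, 0,0,0,-0.28,0.826,0,-1, 0,0,0,-0.28,0.826,0,-1, 0,0,0,-0.28,0.826,0,-1, 0,0,0,-0.28,0.826,0,-1, 0,0,0,-0.28,0.826,0,-1, 0,0,0,-0.28,0.826,0,-1, 0,0,0,-0.28,0.826,0,-1]'
```

```text
t: 9.25
eef_pos: [0.5253, -0.3482, 0.1422]
ee_rot: [[-0.997, -0.082, 0.003], [-0.082, 0.997, -0.003], [-0.003, -0.003, -1.0]]
force: [0.5, -0.3, -0.7]
gripper_width: 0.0094
grip_force: 30.0
t: 10.05
eef_pos: [0.5846, -0.002, 0.1401]
ee_rot: [[-0.987, -0.163, 0.001], [-0.163, 0.987, -0.0], [-0.001, -0.0, -1.0]]
force: [-0.1, 0.2, -0.5]
gripper_width: 0.0095
grip_force: 30.0
```

```bash
cat > w.py <<'E'
import sys,json
from q import *
S=np.array([.5742,-.0025,.054]);a=np.radians(9.4);B=np.array([[np.cos(a),-np.sin(a),0],[np.sin(a),np.cos(a),0],[0,0,1]])
def st(): 
    p=r.get_obs();return p,np.array(p["eef_pos"]),np.array(p["ee_rot"])
def rep(pt=(.042,0,-.0216),tgt=None):
    p,X,R=st();F=B.T@(X+R@np.array(pt)-S)*1e3;print("pt seat mm",F,"tilt",np.degrees(np.arctan2(R[2,0],-R[2,2])),"force seat",B.T@p["force"],"w",p["gripper_width"],"t",p["t"])
    if tgt is not None: print("tool units",R.T@B@(np.array(tgt)-F)/50)
E
python3 -m creep '[0,-0.9,0,0,0,0,-1, 0,-0.9,0,0,0,0,-1, 0,-0.9,0,0,0,0,-1, 0,-0.8,0,0,0,0,-1, 0,0,0,0,0,0,-1, 0,0,0,0,0,0,-1, 0,0,0,0,0,0,-1, 0,0,0,0,0,0,-1]'
python3 -c "
from w import *
rep(tgt=(-35.5,0,25))
t=read_camera('top');s=read_camera('side');cv2.imwrite('pics/top6.png',t);cv2.imwrite('pics/side6.png',s)
cv2.imwrite('pics/crop6.png',np.hstack([cv2.resize(t[110:200,205:295],(400,400),interpolation=2),cv2.resize(s[150:250,165:265],(400,400),interpolation=2)]))
p,X,R=st()
for sx in(-.044,.044):
  for sy in(-.052,.052): L=X+R@np.array([-.002-sx,sy,-.0256]);print(sx,sy,proj('side',L),proj('top',L))
"
```

```text
t: 10.85
eef_pos: [0.5852, -0.0039, 0.1402]
ee_rot: [[-0.941, -0.164, 0.297], [-0.156, 0.987, 0.049], [-0.301, -0.0, -0.954]]
force: [0.6, -0.4, 0.1]
gripper_width: 0.0098
grip_force: 30.0
pt seat mm [-35.8943  -3.1967  94.124 ] tilt -17.497892454240723 force seat [ 0.4892 -0.4757  0.0603] w 0.009818127038840751 t 10.85
tool units [0.4081 0.0643 1.3209]
-0.044 -0.052 [235.6352 155.3503] [275.591 163.569]
-0.044 0.052 [238.6566 173.0117] [231.1449 167.8662]
0.044 -0.052 [202.7081 147.4784] [272.1224 125.663 ]
0.044 0.052 [203.1037 164.8126] [227.3431 129.895 ]
```

View pics/crop6.png

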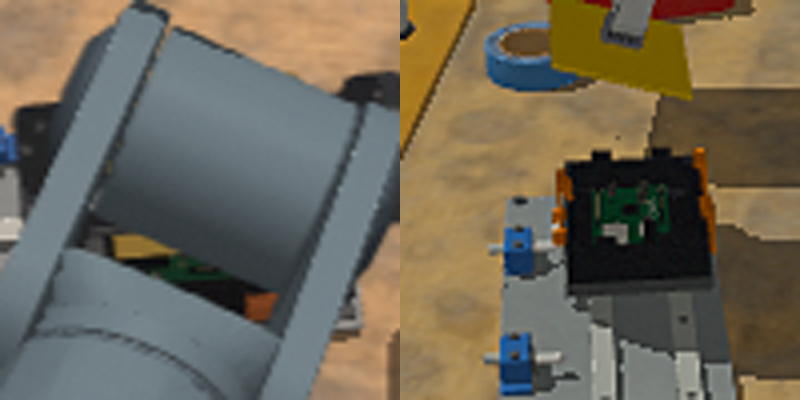

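The side crop shows the tilted lid corners at pixels (237.5,174.5) and (203,165.5), within about 1 px of prediction. I'll lower it to just above the lips.

```bash
python3 -m creep '[0,0,0,0.14,0.02,0.4,-1, 0,0,0,0.14,0.02,0.4,-1, 0,0,0,0.13,0.02,0.4,-1, 0,0,0,0,0,0.12,-1, 0,0,0,0,0,0,-1, 0,0,0,0,0,0,-1, 0,0,0,0,0,0,-1, 0,0,0,0,0,0,-1]'
python3 -c "
from w import *
rep(tgt=(-35.5,0,13))
s=read_camera('side');cv2.imwrite('pics/side7.png',s)
m=blobs(s,(20,90,50),(36,255,255),(180,150,260,230));b=max(m,key=lambda b:b[0][4])
k=max(cv2.findContours(b[2],0,1)[0],key=cv2.contourArea);print(b[0],cv2.approxPolyDP(cv2.convexHull(k),1.5,True).reshape(-1,2).tolist())
p,X,R=st()
for sx in(-.044,.044):
  for sy in(-.052,.052): L=X+R@np.array([-.002-sx,sy,-.0256]);print(sx,sy,proj('side',L))
for y in(-20,20,-44,44):
  print('lip inner',y,proj('side',S+B@np.array([-40.5,y,10])/1e3))
for y in(-10,10): print('nose',proj('side',S+B@np.array([39.5,y,5.5])/1e3), 'catchtop',proj('side',S+B@np.array([45,y,19])/1e3))
s0=cv2.imread('pics/side0.png')
for st_,c,mm in blobs(s0,(5,150,80),(20,255,255),(200,180,250,225)):
  print(st_);[print(v,np.where(mm[v])[0][[0,-1]]) for v in range(st_[1],st_[1]+st_[3])]
"
```

```text
t: 11.75
eef_pos: [0.5851, -0.001, 0.0719]
ee_rot: [[-0.94, -0.163, 0.298], [-0.156, 0.987, 0.049], [-0.302, -0.001, -0.953]]
force: [0.8, -0.6, -0.1]
gripper_width: 0.0096
grip_force: 30.0
pt seat mm [-35.5436  -0.3381  25.7544] tilt -17.602067921409304 force seat [ 0.6979 -0.7016 -0.1399] w 0.009558996525639065 t 11.75
tool units [0.0763 0.007  0.2434]
[203 173  36  27 586] [[204, 173], [234, 179], [238, 199], [204, 192]]
-0.044 -0.052 [236.1676 179.1839]
-0.044 0.052 [239.1434 198.2759]
0.044 -0.052 [204.0516 171.8323]
0.044 0.052 [204.5338 190.6727]
lip inner -20 [238.5532 191.253 ]
lip inner 20 [239.731  198.7108]
lip inner -44 [237.878  186.9771]
lip inner 44 [240.471  203.3971]
nose [208.1731 196.2689] catchtop [205.7734 191.8269]
nose [208.3202 200.0585] catchtop [205.8865 195.5734]
[238 187   6  27  56]
187 [238 240]
188 [238 241]
189 [239 241]
190 [239 241]
191 [239 241]
192 [240 241]
193 [240 241]
194 [241 241]
195 [241 241]
196 [241 241]
197 [241 241]
198 [241 241]
199 [240 242]
200 [240 242]
201 [240 243]
202 [240 243]
203 [241 243]
204 [242 243]
205 [242 243]
206 [242 243]
207 [242 243]
208 [243 243]
209 [243 243]
210 [243 243]
211 [243 243]
212 [243 243]
213 [243 243]
[203 192   5  19  53]
192 [204 205]
193 [204 205]
194 [204 206]
195 [204 207]
196 [204 207]
197 [204 207]
198 [204 207]
199 [204 207]
200 [204 204]
201 [205 205]
202 [203 205]
203 [203 205]
204 [203 205]
205 [203 205]
206 [205 205]
207 [204 206]
208 [203 205]
209 [203 205]
210 [203 205]
```

```bash
python3 -m creep '[0,0,0,0.05,0.004,0.12,-1, 0,0,0,0.055,0.003,0.115,-1, 0,0,0,0.015,0,0.05,-1, 0,0,0,0.015,0,0.045,-1, 0,0,0,0,0,0,-1, 0,0,0,0,0,0,-1, 0,0,0,0,0,0,-1, 0,0,0,0,0,0,-1]'
python3 -c "
from w import *
rep(tgt=(-37,0,3))"
```

```text
t: 12.6
eef_pos: [0.583, -0.0007, 0.0531]
ee_rot: [[-0.941, -0.163, 0.297], [-0.156, 0.987, 0.049], [-0.301, -0.0, -0.954]]
force: [0.8, -1.0, -1.0]
gripper_width: 0.0095
grip_force: 30.0
pt seat mm [-37.5975   0.2923   7.0848] tilt -17.524336850780582 force seat [ 0.6116 -1.0649 -0.9967] w 0.009455564847490092 t 12.6
tool units [ 0.0132 -0.0058  0.0815]
```

```bash
python3 -m creep '[0,0,0,0.006,0,0.027,-1, 0,0,0,0.006,0,0.027,-1, 0,0,0,0.006,0,0.027,-1, 0,0,0,0.006,0,0.02,-1, 0,0,0,0.006,0,0.019,-1, 0,0,0,0,0,0,-1, 0,0,0,0,0,0,-1, 0,0,0,0,0,0,-1]'
python3 -c "
from w import *
rep(tgt=(-42,0,1.5))
s=read_camera('side');cv2.imwrite('pics/side8.png',s)"
```

```text
t: 13.4
eef_pos: [0.5836, -0.0006, 0.0472]
ee_rot: [[-0.941, -0.163, 0.298], [-0.156, 0.987, 0.049], [-0.302, -0.0, -0.953]]
force: [0.7, 1.7, 3.1]
gripper_width: 0.0097
grip_force: 30.0
pt seat mm [-36.9807   0.2985   1.1377] tilt -17.55435260004092 force seat [0.9635 1.5648 3.1235] w 0.009736702924829806 t 13.4
tool units [ 0.0935 -0.006  -0.0372]
```

```bash
python3 -m creep '[0,0,0,0.005,0,-0.014,-1, 0,0,0,0.02,0,-0.006,-1, 0,0,0,0.02,0,-0.006,-1, 0,0,0,0.02,0,-0.006,-1, 0,0,0,0.02,0,-0.006,-1, 0,0,0,0.02,0,-0.006,-1, 0,0,0,0,0,0,-1, 0,0,0,0,0,0,-1]'
python3 -c "
from w import *
rep(tgt=(-46,0,1.5))"
```

```text
t: 14.25
eef_pos: [0.5778, -0.0017, 0.0474]
ee_rot: [[-0.941, -0.163, 0.297], [-0.156, 0.987, 0.049], [-0.301, -0.0, -0.954]]
force: [2.2, 0.1, 2.3]
gripper_width: 0.0095
grip_force: 30.0
pt seat mm [-42.9214   0.1749   1.3837] tilt -17.523708064843444 force seat [ 2.2156 -0.2473  2.3438] w 0.009473686704573632 t 14.25
tool units [ 0.058  -0.0035 -0.0208]
```

```bash
python3 -m creep '[0,0,0,0.015,0,-0.005,-1, 0,0,0,0.015,0,-0.005,-1, 0,0,0,0.015,0,-0.005,-1, 0,0,0,0,0,0,-1, 0,0,0,0,0,0,-1, 0,0,0,0,0,0,-1, 0,0,0,0,0,0,-1, 0,0,0,0,0,0,-1]'
python3 -c "
from w import *
rep(tgt=(-46,0,1.5))
s=read_camera('side');cv2.imwrite('pics/side9.png',s);t=read_camera('top');cv2.imwrite('pics/top9.png',t)
cv2.imwrite('pics/crop9.png',np.hstack([cv2.resize(s[165:225,190:250],(540,540),interpolation=2),cv2.resize(t[120:200,220:259],(260,533),interpolation=2)[:540] if 0 else np.zeros((540,2,3),np.uint8)]))"
```

```text
t: 15.05
eef_pos: [0.5763, -0.0021, 0.048]
ee_rot: [[-0.94, -0.163, 0.299], [-0.155, 0.987, 0.049], [-0.303, -0.001, -0.953]]
force: [5.4, 0.1, 2.7]
gripper_width: 0.0096
grip_force: 30.0
pt seat mm [-44.4685   0.0691   1.8443] tilt -17.640547010125122 force seat [ 5.3849 -0.8119  2.6939] w 0.009633765189079624 t 15.05
tool units [ 0.0313 -0.0014 -0.0027]
```

View pics/crop9.png

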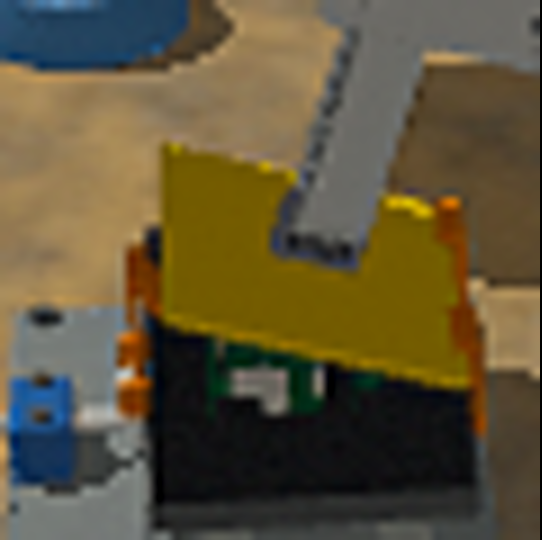

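The crop shows the lid's front edge behind and under the orange lips at crop (450,220) and (470,385). Its far edge is raised above the catch at (140,280). The 5.4 N x force confirms it has reached the uprights. Now I'll lower the tilt about the front edge.

```bash
python3 -m creep '[0,0.4,0,0.006,0,0.031,-1, 0,0.4,0,0.012,0,0.029,-1, 0,0.4,0,0.015,0,0.029,-1, 0,0.4,0,0.015,0,0.029,-1, 0,0,0,0,0,0,-1, 0,0,0,0,0,0,-1, 0,0,0,0,0,0,-1, 0,0,0,0,0,0,-1]'
python3 -c "
from w import *
rep(tgt=(-44,0,1))"
```

```text
t: 15.95
eef_pos: [0.5746, -0.0023, 0.0413]
ee_rot: [[-0.973, -0.163, 0.164], [-0.161, 0.987, 0.027], [-0.166, -0.0, -0.986]]
force: [4.6, -0.5, 2.7]
gripper_width: 0.0096
grip_force: 30.0
pt seat mm [-44.5435   0.1633   1.5752] tilt -9.577106102189314 force seat [ 4.5023 -1.2046  2.6895] w 0.00960308477101274 t 15.95
tool units [-0.0088 -0.0033  0.0132]
```

```bash
python3 -m creep '[0,0,0,0,0,0,-0.4, 0,0,0,0,0,0,-0.4, 0,0,0,0,0,0,-0.4, 0,0,0,0,0,0,-0.4, 0,0,0,0,0,-0.3,-0.4, 0,0,0,0,0,-0.5,-0.4, 0,0,0,0,0,-0.5,-0.4, 0,0,0,0,0,0,-1]'
python3 -c "
from w import *
rep(pt=(0,0,-.029),tgt=(30,0,25))
s=read_camera('side');cv2.imwrite('pics/side10.png',s)
m=blobs(s,(20,90,50),(36,255,255),(180,150,260,230));b=max(m,key=lambda b:b[0][4])
k=max(cv2.findContours(b[2],0,1)[0],key=cv2.contourArea);print(b[0],cv2.approxPolyDP(cv2.convexHull(k),1.5,True).reshape(-1,2).tolist())
for th in (0,5,8,9.5):
  c,s_=np.cos(np.radians(th)),np.sin(np.radians(th))
  print(th,[proj('side',S+B@(np.array([-44+u*c-4*s_,y,4*c+u*s_])/1e3)).round(1) for u,y in((0,-52),(0,52),(88,-52),(88,52))])
"
```

```text
t: 16.75
eef_pos: [0.5664, -0.0045, 0.11]
ee_rot: [[-0.972, -0.163, 0.17], [-0.161, 0.987, 0.025], [-0.172, -0.003, -0.985]]
force: [0.0, -0.3, 0.1]
gripper_width: 0.023
grip_force: 0.0
pt seat mm [-13.0203  -0.6579  84.5449] tilt -9.913490072910305 force seat [-0.0332 -0.3107  0.1388] w 0.022987261271692528 t 16.75
tool units [-0.6425  0.0169  1.3212]
[206 185  36  24 621] [[206, 186], [237, 187], [241, 208], [207, 205]]
0 [array([239. , 187.5]), array([242.2, 207. ]), array([206.2, 189.2]), array([206.9, 209. ])]
5 [array([239.1, 187.5]), array([242.3, 207. ]), array([206.3, 186.7]), array([207. , 206.3])]
8 [array([239.2, 187.5]), array([242.4, 207. ]), array([206.5, 185.2]), array([207.2, 204.7])]
9.5 [array([239.2, 187.5]), array([242.4, 207. ]), array([206.6, 184.4]), array([207.3, 203.9])]
```

```bash
python3 -m creep '[0,1,0,-0.3,0,0,-1, 0,0.98,0,-0.3,0,0,-1, 0,0,0,0,0,0,-1, 0,0,0,0,0,0,-1, 0,0,0,0,0,0,-1, 0,0,0,0,0,0,-1, 0,0,0,0,0,0,-1, 0,0,0,0,0,0,-1]'
python3 -c "
from w import *
rep(pt=(0,0,-.029),tgt=(26,0,20))"
```

```text
t: 17.6
eef_pos: [0.5928, 0.0009, 0.109]
ee_rot: [[-0.987, -0.163, -0.006], [-0.163, 0.987, -0.001], [0.007, -0.0, -1.0]]
force: [-0.2, -1.1, 0.0]
gripper_width: 0.0004
grip_force: 0.0
pt seat mm [19.1016  0.3108 84.0162] tilt 0.37436697168060135 force seat [-0.4062 -1.0225  0.034 ] w 0.00039751539342433215 t 17.6
tool units [-0.1463 -0.006   1.2794]
```

```bash
python3 -m creep '[0,0,0,-0.07,0,0.45,-1, 0,0,0,-0.07,0,0.45,-1, 0,0,0,0,0,0.35,-1, 0,0,0,0,0,0.04,-1, 0,0,0,0,0,0.04,-1, 0,0,0,0,0,0.04,-1, 0,0,0,0,0,0,-1, 0,0,0,0,0,0,-1]'
python3 -c "
from w import *
rep(pt=(0,0,-.029),tgt=(26,0,4))"
```

```text
t: 18.4
eef_pos: [0.6002, 0.002, 0.0411]
ee_rot: [[-0.987, -0.163, -0.005], [-0.163, 0.987, -0.001], [0.006, -0.0, -1.0]]
force: [-0.1, -0.0, -0.3]
gripper_width: 0.0
grip_force: 0.0
pt seat mm [26.5105  0.1872 16.0813] tilt 0.3224340271571667 force seat [-0.0603  0.0014 -0.2785] w 4.725580295156619e-06 t 18.4
tool units [ 0.0088 -0.0036  0.2417]
```

```bash
python3 -m creep '[0,0,0,0,0,0.02,-1, 0,0,0,0,0,0.02,-1, 0,0,0,0,0,0.02,-1, 0,0,0,0,0,0.02,-1, 0,0,0,0,0,0.02,-1, 0,0,0,0,0,0,-1, 0,0,0,0,0,0,-1, 0,0,0,0,0,0,-1]'
python3 -c "
from w import *
rep(pt=(0,0,-.029),tgt=(26,0,4))"
```

```text
t: 19.2
eef_pos: [0.5996, 0.0021, 0.0352]
ee_rot: [[-0.987, -0.163, -0.007], [-0.163, 0.987, -0.001], [0.007, -0.0, -1.0]]
force: [-0.0, -0.5, -0.5]
gripper_width: 0.0005
grip_force: 0.0
pt seat mm [25.9734  0.3663 10.2007] tilt 0.4006713085893649 force seat [-0.0999 -0.4436 -0.5253] w 0.00046580302713076713 t 19.2
tool units [-0.0014 -0.0073  0.124 ]
```

```bash
python3 -m creep '[0,0,0,0,0,0.02,-1, 0,0,0,0,0,0.02,-1, 0,0,0,0,0,0.02,-1, 0,0,0,0,0,0,-1, 0,0,0,0,0,0,-1, 0,0,0,0,0,0,-1, 0,0,0,0,0,0,-1, 0,0,0,0,0,0,-1]'
python3 -c "
from w import *
rep(pt=(0,0,-.029),tgt=(26,0,4))"
```

```text
t: 20.0
eef_pos: [0.5999, 0.002, 0.0325]
ee_rot: [[-0.987, -0.163, -0.006], [-0.163, 0.987, -0.001], [0.006, -0.0, -1.0]]
force: [-0.7, 0.5, 4.3]
gripper_width: 0.0008
grip_force: 2.2
pt seat mm [26.3054  0.2169  7.5156] tilt 0.35167830799796684 force seat [-0.585   0.6057  4.2635] w 0.0007895036583832609 t 20.0
tool units [ 0.0057 -0.0043  0.0703]
```

```bash
python3 -m creep '[0,0,0,0,0,0.02,-1, 0,0,0,0,0,0.02,-1, 0,0,0,0,0,0.02,-1, 0,0,0,0,0,0,-1, 0,0,0,0,0,0,-1, 0,0,0,0,0,0,-1, 0,0,0,0,0,0,-1, 0,0,0,0,0,0,-1]'
python3 -c "
from w import *
rep(pt=(0,0,-.029),tgt=(26,0,4))"
```

```text
t: 20.8
eef_pos: [0.6002, 0.002, 0.03]
ee_rot: [[-0.987, -0.163, -0.005], [-0.163, 0.987, -0.001], [0.006, -0.0, -1.0]]
force: [-0.6, -0.3, 6.5]
gripper_width: 0.0005
grip_force: 3.4
pt seat mm [26.5745  0.2039  4.9717] tilt 0.3203569504513336 force seat [-0.601  -0.2233  6.471 ] w 0.0005294108671040377 t 20.8
tool units [ 0.0114 -0.0041  0.0195]
```

```bash
python3 -m creep '[0,0,0,0,0,0.02,-1, 0,0,0,0,0,0.02,-1, 0,0,0,0,0,0.02,-1, 0,0,0,0,0,0,-1, 0,0,0,0,0,0,-1, 0,0,0,0,0,0,-1, 0,0,0,0,0,0,-1, 0,0,0,0,0,0,-1]'
python3 -c "
from w import *
rep(pt=(0,0,-.029),tgt=(26,0,4))"
```

```text
t: 21.6
eef_pos: [0.5992, 0.0021, 0.0259]
ee_rot: [[-0.987, -0.163, -0.007], [-0.163, 0.987, -0.001], [0.007, 0.0, -1.0]]
force: [-0.3, -0.9, -0.8]
gripper_width: 0.0006
grip_force: 0.0
pt seat mm [25.6718  0.4115  0.9211] tilt 0.42900995348086196 force seat [-0.4284 -0.8302 -0.8101] w 0.0005690900282104402 t 21.6
tool units [-0.0061 -0.0082 -0.0616]
```

The force rose to 6.5 N and then dropped to zero, which looks like the snap. I'll press a little further to check it's seated.

```bash
python3 -m creep '[0,0,0,0,0,0.015,-1, 0,0,0,0,0,0.015,-1, 0,0,0,0,0,0.01,-1, 0,0,0,0,0,0,-1, 0,0,0,0,0,0,-1, 0,0,0,0,0,0,-1, 0,0,0,0,0,0,-1, 0,0,0,0,0,0,-1]'
python3 -c "
from w import *
rep(pt=(0,0,-.029),tgt=(26,0,4))
s=read_camera('side');cv2.imwrite('pics/side11.png',s)
m=blobs(s,(20,90,50),(36,255,255),(180,150,260,230));b=max(m,key=lambda b:b[0][4])
k=max(cv2.findContours(b[2],0,1)[0],key=cv2.contourArea);print(b[0],cv2.approxPolyDP(cv2.convexHull(k),1.5,True).reshape(-1,2).tolist())"
```

```text
t: 22.4
eef_pos: [0.5995, 0.002, 0.0242]
ee_rot: [[-0.987, -0.163, -0.007], [-0.163, 0.987, -0.001], [0.007, 0.0, -1.0]]
force: [0.5, 0.4, -0.0]
gripper_width: 0.0003
grip_force: 0.0
pt seat mm [25.9091  0.3355 -0.771 ] tilt 0.39661151193683386 force seat [ 0.556   0.3239 -0.025 ] w 0.0003465234292685503 t 22.4
tool units [-0.0012 -0.0067 -0.0954]
[206 188  36  22 538] [[237, 188], [240, 195], [241, 208], [207, 209], [207, 189]]
```

```bash
python3 -m creep '[0,0,0,0,0,0.015,-1, 0,0,0,0,0,0.015,-1, 0,0,0,0,0,0,-1, 0,0,0,0,0,0,-1, 0,0,0,0,0,0,-1, 0,0,0,0,0,0,-1, 0,0,0,0,0,0,-1, 0,0,0,0,0,0,-1]'
python3 -c "
from w import *
rep(pt=(0,0,-.029))"
```

```text
t: 23.25
eef_pos: [0.5997, 0.002, 0.0235]
ee_rot: [[-0.987, -0.163, -0.007], [-0.163, 0.987, -0.001], [0.007, -0.0, -1.0]]
force: [-2.2, 0.5, 6.0]
gripper_width: 0.0005
grip_force: 2.6
pt seat mm [26.0518  0.313  -1.4685] tilt 0.3991993606242249 force seat [-2.1022  0.8703  5.972 ] w 0.0004886958485385102 t 23.25
```

Stiff contact at about 6 N: the lid is flat and caught. I'll retract, and work out the second station from the two ball plungers in the first images.

```bash
python3 -m creep '[0,0,0,0,0,-0.3,-1, 0,0,0,0,0,-0.8,-1, 0,0,0,0,0,-0.8,-1, 0,0,0,0,-0.7,0,-1, 0,0,0,0,-0.7,0,-1, 0,0,0,0,-0.3,0,-1, 0,0,0,0,-0.3,0,-1, 0,0,0,0,0,0,-1]'
python3 -c "
from w import *
rep(pt=(0,0,-.034),tgt=(0,-79,-5))
s=read_camera('side');cv2.imwrite('pics/side12.png',s)
m=blobs(s,(20,90,50),(36,255,255),(180,150,260,230));b=max(m,key=lambda b:b[0][4])
k=max(cv2.findContours(b[2],0,1)[0],key=cv2.contourArea);print(b[0],cv2.approxPolyDP(cv2.convexHull(k),1.5,True).reshape(-1,2).tolist())
s0=cv2.imread('pics/side0.png');t0=cv2.imread('pics/top0.png')
for n,im,bx in(('side',s0,(183,205,212,218)),('side',s0,(180,232,212,246)),('top',t0,(236,125,262,142)),('top',t0,(185,128,215,160))):
  for b in blobs(im,(0,0,170),(179,40,255),bx,2): print(n,b[0],b[1].round(2),'jig seat mm',(B.T@(plane(n,b[1],.024)-S)*1e3)[:2])
for n,u in(('top',(248.1,137.75)),('top',(200.7,142.18)),('side',(193.97,212.45)),('side',(193.14,240.51))): print('blk',(B.T@(plane(n,u,.024)-S)*1e3)[:2])
for z in(.01,.02,.03): print('bar',(B.T@(plane('top',(281,165),z)-S)*1e3)[:2],(B.T@(plane('top',(279.7,165),z)-S)*1e3)[:2])
"
```

```text
t: 24.05
eef_pos: [0.6165, -0.0976, 0.1176]
ee_rot: [[-0.987, -0.162, -0.007], [-0.162, 0.987, -0.001], [0.007, 0.0, -1.0]]
force: [-0.1, 0.6, 0.4]
gripper_width: 0.0004
grip_force: 0.0
pt seat mm [  26.4157 -100.6971   97.5967] tilt 0.4137941891770555 force seat [0.0402 0.6247 0.4013] w 0.00040000446510995226 t 24.05
tool units [0.5142 0.4328 2.0558]
[206 188  36  22 617] [[238, 189], [241, 208], [207, 209], [207, 189]]
side [203 206   2   1   2] [203.5 206. ] jig seat mm [ 53.4303 -22.1952]
side [199 238   6   2   6] [201.5  238.83] jig seat mm [ 59.7076 131.5349]
top [247 132   2   2   4] [247.5 132.5] jig seat mm [91.1051 -0.1025]
top [200 136   1   2   2] [200.  136.5] jig seat mm [ 92.4602 126.3196]
top [199 147   3   5  11] [199.64 149.18] jig seat mm [ 57.4769 129.8974]
top [204 159  11   1  11] [209. 159.] jig seat mm [ 28.1777 107.4763]
blk [76.3402 -0.2644]
blk [ 76.5113 125.6582]
blk [78.355  8.217]
blk [ 79.3453 136.3443]
bar [ -2.9829 -79.9096] [ -2.6403 -76.4825]
bar [ -5.7369 -79.0155] [ -5.3972 -75.6175]
bar [ -8.4909 -78.1213] [ -8.1542 -74.7525]
```

```bash
python3 -m creep '[0,0,0,0.5,0.42,0,-1, 0,0,0,0,0,0.7,-1, 0,0,0,0,0,0.7,-1, 0,0,0,0,0,0.4,-1, 0,0,0,0,0,0.2,-1, 0,0,0,0,0,0.06,-1, 0,0,0,0,0,0.05,-1, 0,0,0,0,0,0.05,-1]'
python3 -c "
from w import *
rep(pt=(0,0,-.034),tgt=(0,-71,-10))
rep(pt=(0,0,-.034),tgt=(0,56,-10))"
```

```text
t: 24.9
eef_pos: [0.5888, -0.0802, 0.0111]
ee_rot: [[-0.987, -0.164, -0.005], [-0.164, 0.987, -0.002], [0.005, -0.001, -1.0]]
force: [0.1, -0.2, -0.1]
gripper_width: 0.0008
grip_force: 0.0
pt seat mm [  1.8768 -78.9638  -8.8742] tilt 0.27367994378244015 force seat [ 0.0433 -0.2188 -0.0615] w 0.0008111946141335994 t 24.9
tool units [0.0374 0.1593 0.0225]
pt seat mm [  1.8768 -78.9638  -8.8742] tilt 0.27367994378244015 force seat [ 0.0433 -0.2188 -0.0615] w 0.0008111946141335994 t 24.9
tool units [0.0369 2.6993 0.0197]
```

```bash
python3 -m creep '[0,0,0,0,0.08,0.02,-1, 0,0,0,0,0.06,0.02,-1, 0,0,0,0,0.06,0,-1, 0,0,0,0,0.06,0,-1, 0,0,0,0,0.08,0,-1, 0,0,0,0,0.1,0,-1, 0,0,0,0,0.1,0,-1, 0,0,0,0,0.1,0,-1]'
python3 -c "
from w import *
rep(pt=(0,0,-.034))"
python3 -m creep '[0,0,0,0,0.15,0,-1, 0,0,0,0,0.15,0,-1, 0,0,0,0,0.15,0,-1, 0,0,0,0,0.15,0,-1, 0,0,0,0,0.1,0,-1, 0,0,0,0,0.1,0,-1, 0,0,0,0,0.05,0,-1, 0,0,0,0,0,0,-1]'
python3 -c "
from w import *
rep(pt=(0,0,-.034))
s=read_camera('side');cv2.imwrite('pics/side13.png',s)
m=blobs(s,(20,90,50),(36,255,255),(180,150,260,250));b=max(m,key=lambda b:b[0][4])
k=max(cv2.findContours(b[2],0,1)[0],key=cv2.contourArea);q=cv2.approxPolyDP(cv2.convexHull(k),1.5,True).reshape(-1,2);print(b[0],q.tolist());print(np.array([B.T@(plane('side',c,.058)-S)*1e3 for c in q]))"
```

```text
t: 25.7
eef_pos: [0.5826, -0.0478, 0.0081]
ee_rot: [[-0.987, -0.163, -0.006], [-0.163, 0.987, -0.001], [0.006, 0.0, -1.0]]
force: [0.9, -1.8, 1.5]
gripper_width: 0.0008
grip_force: 1.0
pt seat mm [  1.0512 -46.0805 -11.9435] tilt 0.3593533658631617 force seat [ 0.6428 -1.8895  1.4617] w 0.0008497275462187482 t 25.7
t: 26.5
eef_pos: [0.5744, -0.0059, 0.0073]
ee_rot: [[-0.986, -0.164, -0.009], [-0.164, 0.987, -0.0], [0.009, 0.001, -1.0]]
force: [-0.9, -0.6, -0.5]
gripper_width: 0.0003
grip_force: 0.0
pt seat mm [ -0.0183  -3.3932 -12.7265] tilt 0.5115947959664061 force seat [-0.9512 -0.4561 -0.4548] w 0.0003442701586326338 t 26.5
[207 201  37  24 717] [[239, 201], [243, 222], [207, 224], [207, 202]]
[[-38.4282  21.0558   4.    ]
 [-40.2419 121.9911   4.    ]
 [ 44.7984 121.2945   4.    ]
 [ 43.0648  17.0019   4.    ]]
```

```bash
python3 -m creep '[0,0,0,0,0.12,0,-1, 0,0,0,0,0.15,0,-1, 0,0,0,0,0.15,0,-1, 0,0,0,0,0.12,0,-1, 0,0,0,0,0.1,0,-1, 0,0,0,0,0.06,0,-1, 0,0,0,0,0.04,0,-1, 0,0,0,0,0.02,0,-1]'
python3 -c "
from w import *
rep(pt=(0,0,-.034))"
python3 -m creep '[0,0,0,0,0.02,0,-1, 0,0,0,0,0.02,0,-1, 0,0,0,0,0.02,0,-1, 0,0,0,0,0.02,0,-1, 0,0,0,0,0.02,0,-1, 0,0,0,0,0,0,-1, 0,0,0,0,0,0,-1, 0,0,0,0,0,0,-1]'
python3 -c "
from w import *
rep(pt=(0,0,-.034))"
```

```text
t: 27.35
eef_pos: [0.5692, 0.0312, 0.0079]
ee_rot: [[-0.987, -0.163, -0.007], [-0.163, 0.987, -0.001], [0.007, -0.0, -1.0]]
force: [0.4, -1.3, -0.3]
gripper_width: 0.0005
grip_force: 0.6
pt seat mm [  0.8334  34.0126 -12.0874] tilt 0.39919378909482095 force seat [ 0.2179 -1.3223 -0.3341] w 0.0005036000483914932 t 27.35
t: 28.15
eef_pos: [0.5686, 0.0361, 0.008]
ee_rot: [[-0.987, -0.163, -0.007], [-0.163, 0.987, -0.001], [0.007, 0.0, -1.0]]
force: [0.5, 0.1, 0.3]
gripper_width: 0.0004
grip_force: 0.1
pt seat mm [  0.9814  38.9555 -11.996 ] tilt 0.3774575279190281 force seat [0.4622 0.0196 0.3326] w 0.000356641266137709 t 28.15
```

```bash
for i in 1; do python3 -m creep '[0,0,0,0,0.02,0,-1, 0,0,0,0,0.02,0,-1, 0,0,0,0,0.02,0,-1, 0,0,0,0,0.02,0,-1, 0,0,0,0,0.02,0,-1, 0,0,0,0,0,0,-1, 0,0,0,0,0,0,-1, 0,0,0,0,0,0,-1]' >/dev/null; done
python3 -c "
from w import *
rep(pt=(0,0,-.034))"
```

```text
pt seat mm [  0.8685  43.9632 -12.0892] tilt 0.393575596791063 force seat [-0.2291 -1.1923  1.1297] w 0.000491109008937775 t 28.95
```

```bash
python3 -m creep '[0,0,0,0,0.02,0,-1, 0,0,0,0,0.02,0,-1, 0,0,0,0,0.02,0,-1, 0,0,0,0,0.02,0,-1, 0,0,0,0,0,0,-1, 0,0,0,0,0,0,-1, 0,0,0,0,0,0,-1, 0,0,0,0,0,0,-1]' >/dev/null
python3 -c "
from w import *
rep(pt=(0,0,-.034))"
```

```text
pt seat mm [  0.8738  47.6771 -12.0732] tilt 0.3912600930481003 force seat [ 0.3388 -3.812   0.5026] w 0.00023822368545773707 t 29.75
```

Resistance is rising (3.8 N), so the leading rib has been reached. I'll use finer steps.

```bash
python3 -m creep '[0,0,0,0,0.01,0,-1, 0,0,0,0,0.01,0,-1, 0,0,0,0,0.01,0,-1, 0,0,0,0,0.01,0,-1, 0,0,0,0,0,0,-1, 0,0,0,0,0,0,-1, 0,0,0,0,0,0,-1, 0,0,0,0,0,0,-1]' >/dev/null
python3 -c "
from w import *
rep(pt=(0,0,-.034))"
```

```text
pt seat mm [  0.9316  49.0584 -11.8605] tilt 0.3909273418959511 force seat [-0.5583 -5.9486  0.3425] w 0.0003857819374857945 t 30.55
```

```bash
python3 -m creep '[0,0,0,0,0.01,0,-1, 0,0,0,0,0.01,0,-1, 0,0,0,0,0.01,0,-1, 0,0,0,0,0.01,0,-1, 0,0,0,0,0,0,-1, 0,0,0,0,0,0,-1, 0,0,0,0,0,0,-1, 0,0,0,0,0,0,-1]' >/dev/null
python3 -c "
from w import *
rep(pt=(0,0,-.034))"
```

```text
pt seat mm [  0.9696  50.7263 -11.7784] tilt 0.38871994934459914 force seat [-0.7931 -6.7034  0.754 ] w 0.0004705412460511273 t 31.35
```

```bash
python3 -m creep '[0,0,0,0,0.01,0,-1, 0,0,0,0,0.01,0,-1, 0,0,0,0,0.01,0,-1, 0,0,0,0,0.01,0,-1, 0,0,0,0,0,0,-1, 0,0,0,0,0,0,-1, 0,0,0,0,0,0,-1, 0,0,0,0,0,0,-1]' >/dev/null
python3 -c "
from w import *
rep(pt=(0,0,-.034))"
```

```text
pt seat mm [  0.9446  53.8165 -11.9054] tilt 0.38337852159434543 force seat [-0.0706 -4.5751  2.1565] w 0.0002954284487708458 t 32.15
```

```bash
python3 -m creep '[0,0,0,0,0.01,0,-1, 0,0,0,0,0.01,0,-1, 0,0,0,0,0,0,-1, 0,0,0,0,0,0,-1, 0,0,0,0,0,0,-1, 0,0,0,0,0,0,-1, 0,0,0,0,0,0,-1, 0,0,0,0,0,0,-1]' >/dev/null
python3 -c "
from w import *
rep(pt=(0,0,-.034))
s=read_camera('side');cv2.imwrite('pics/side14.png',s)
m=blobs(s,(20,90,50),(36,255,255),(180,150,260,260));b=max(m,key=lambda b:b[0][4])
k=max(cv2.findContours(b[2],0,1)[0],key=cv2.contourArea);q=cv2.approxPolyDP(cv2.convexHull(k),1.5,True).reshape(-1,2);print(b[0],q.tolist())"
```

```text
pt seat mm [  0.5794  55.0153 -12.3658] tilt 0.42863449987143576 force seat [-0.2227 -0.9286 -0.2076] w 0.00013001985303245017 t 32.95
[207 212  40  27 826] [[241, 213], [246, 236], [208, 238], [207, 214]]
```

```bash
python3 -m creep '[0,0,0,0,0.01,0,-1, 0,0,0,0,0.01,0,-1, 0,0,0,0,0,0,-1, 0,0,0,0,0,0,-1, 0,0,0,0,0,0,-1, 0,0,0,0,0,0,-1, 0,0,0,0,0,0,-1, 0,0,0,0,0,0,-1]' >/dev/null
python3 -c "
from w import *
rep(pt=(0,0,-.034))"
```

```text
pt seat mm [  0.8206  55.8619 -12.1096] tilt 0.3981062975361566 force seat [ 0.0761  0.1213 -0.101 ] w 0.00038097429996410235 t 33.8
```

```bash
python3 -m creep '[0,0,0,0,0.01,0,-1, 0,0,0,0,0.01,0,-1, 0,0,0,0,0,0,-1, 0,0,0,0,0,0,-1, 0,0,0,0,0,0,-1, 0,0,0,0,0,0,-1, 0,0,0,0,0,0,-1, 0,0,0,0,0,0,-1]' >/dev/null
python3 -c "
from w import *
rep(pt=(0,0,-.034))"
```

```text
pt seat mm [  0.8142  56.8354 -12.116 ] tilt 0.3988486364756533 force seat [ 0.2883  1.0272 -0.0702] w 0.0007105183737797888 t 34.6
```

```bash
cat > e.py <<'E'
from w import *
def edge(im):
    f=im[:,:,2].astype(float)-im[:,:,0]; o=[]
    for u in range(213,236,2):
        c=cross(f[225:250,u],225,60); 
        if c:o.append(c[-1])
    v=np.median(o); return v,(B.T@(plane("side",(224,v),.056)-S)*1e3)[1]
E
python3 -m creep '[0,0,0,0,0.01,0,-1, 0,0,0,0,0.01,0,-1, 0,0,0,0,0,0,-1, 0,0,0,0,0,0,-1, 0,0,0,0,0,0,-1, 0,0,0,0,0,0,-1, 0,0,0,0,0,0,-1, 0,0,0,0,0,0,-1]' >/dev/null
python3 -c "
from e import *
rep(pt=(0,0,-.034))
print(edge(cv2.imread('pics/side14.png')))
s=read_camera('side');cv2.imwrite('pics/side15.png',s);print(edge(s))"
```

```text
pt seat mm [  0.7924  57.8518 -12.1356] tilt 0.40254220885055975 force seat [0.3133 0.3627 0.6689] w 0.0003895603366250458 t 35.4
(np.float64(237.6349785656355), np.float64(179.62634412025835))
(np.float64(238.45663052543787), np.float64(182.8984217177154))
```

```bash
python3 -m creep '[0,0,0,0,0.01,0,-1, 0,0,0,0,0.01,0,-1, 0,0,0,0,0,0,-1, 0,0,0,0,0,0,-1, 0,0,0,0,0,0,-1, 0,0,0,0,0,0,-1, 0,0,0,0,0,0,-1, 0,0,0,0,0,0,-1]' >/dev/null
python3 -c "
from e import *
rep(pt=(0,0,-.034))
s=read_camera('side');print(edge(s))"
```

```text
pt seat mm [  0.828   58.8648 -12.1136] tilt 0.39723932889351016 force seat [-0.0581 -0.3772 -0.4145] w 0.0003815546557133704 t 36.25
(np.float64(238.4541245791246), np.float64(182.88846912815032))
```

```bash
python3 -m creep '[0,0,0,0,0.01,0,-1, 0,0,0,0,0.01,0,-1, 0,0,0,0,0,0,-1, 0,0,0,0,0,0,-1, 0,0,0,0,0,0,-1, 0,0,0,0,0,0,-1, 0,0,0,0,0,0,-1, 0,0,0,0,0,0,-1]' >/dev/null
python3 -c "
from e import *
rep(pt=(0,0,-.034))
s=read_camera('side');print(edge(s))"
```

```text
pt seat mm [  0.8534  59.5857 -12.0717] tilt 0.3946157591301606 force seat [-0.4448 -4.7302  0.3267] w 0.00020707608364993512 t 37.1
(np.float64(238.4733246584255), np.float64(182.96471977199295))
```

The carrier stands still against 4.7 N, well above its 1–2 N sliding force, so the ball is in and holding. I'll back off and check.

```bash
python3 -m creep '[0,0,0,0,-0.1,0,-1, 0,0,0,0,-0.3,0,-1, 0,0,0,0,-0.3,0,-1, 0,0,0,0,0,-0.6,-1, 0,0,0,0,0,-0.8,-1, 0,0,0,0,0,-0.8,-1, 0,0,0,0,-0.7,-0.4,-1, 0,0,0,0,-0.7,0,-1]'
python3 -m creep '[0,0,0,0,-0.9,0,-1, 0,0,0,0,-0.9,0,-1, 0,0,0,0,-0.9,0,-1, 0,0,0,0,-0.9,0,-1, 0,0,0,0,-0.7,0,-1, 0,0,0,0,-0.3,0,-1, 0,0,0,0,0,0,-1, 0,0,0,0,0,0,-1]'
python3 -c "
from e import *
s=read_camera('side');t=read_camera('top');print(edge(s))
cv2.imwrite('pics/fin.png',np.hstack([cv2.resize(t[110:200,170:260],(400,400),interpolation=2),cv2.resize(s[180:260,180:260],(400,400),interpolation=2)]))"
```

```text
t: 37.95
eef_pos: [0.5859, -0.0487, 0.1427]
ee_rot: [[-0.986, -0.165, 0.001], [-0.165, 0.986, -0.003], [-0.001, -0.003, -1.0]]
force: [0.6, -0.4, -0.4]
gripper_width: 0.0001
grip_force: 0.0
t: 38.75
eef_pos: [0.6203, -0.2727, 0.1375]
ee_rot: [[-0.987, -0.164, -0.007], [-0.164, 0.987, 0.0], [0.007, 0.001, -1.0]]
force: [-0.3, 0.6, -0.1]
gripper_width: 0.0006
grip_force: 0.0
(np.float64(238.45568783068785), np.float64(182.89467774057826))
```

View pics/fin.png

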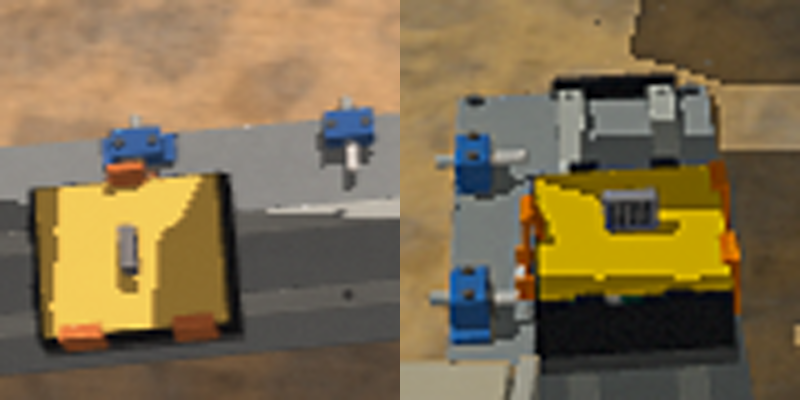

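The final picture shows the lid flat, under both lips at crop (80,335) and (195,325), with the catch over its far edge at (127,175). The carrier stands at the second block and has not moved since I backed off. I'm handing the job in.

```bash
python3 -c "
from plant import job
print(job.close_job())"
```

```text
the job is handed in; nothing more can be done
None
```

The job is handed in at about 39 s: the lid is under both lips and snapped flat under the catch, the carrier is held at the second station (it stood still against a 4.7 N test push), and I saw no contact with the bystanders; no verdict came back.

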